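Sweep the tea lights into the gathering guard

ROBOT

A 6-joint arm with a two-finger parallel gripper is mounted at the origin on the work surface. World frame = base frame: x ahead of the robot, y to its left, z up, the work surface at z = 0. Lengths are in m, angles in rad, forces in N, time in s.
With the tool pointing down it reaches from about 0.35 to 0.85 m from the base axis. Payload 8.1 kg.
Tool frame: the origin (TCP) lies between the finger pads; the fingertips stand 11 mm ahead of it and the grasp point (between the pads) lies 8 mm behind it (tips_ahead is the z of the fingertips in the tool frame, in m); z points along the fingers, y is the line along which they close (so a half turn about z gives the same grasp; the last joint's range is limited). The gripper opens to 93 mm and grips with 3 to 60 N. Pads are 15 mm wide; open, the fingers measure 128 mm over their backs; the gripper's body (75 mm by 188 mm) begins 65 mm behind the grasp point.
Start: joints at [1.104, 0.13, 1.488, -0, 1.523, -0.085], TCP at [0.224, 0.557, 0.23] pointing down, gripper open.
Joint ranges: [-2.96, 2.96], [-0.89, 2.26], [0.02, 2.5], [-1.34, 4.48], [0, 2.73], [-2.66, 2.66]. Speed limits (rad/s): [2.39, 2.39, 2.79, 3.14, 3.14, 3.14].

INTERFACE

Orientations are given as a rotation vector (axis times angle).
In Python, from plant import read_state, read_camera, close_job, tips_ahead gives the robot as it stands. The module is installed in compiled form; this text tells all that it offers.
- The arm moves only by the tool move_arm, never from a script. Its argument "plan" is a list of rows, each a list of 7 numbers: the turn, a rotation vector about the tool's x, y, z in units of 6 degrees (1.0 is 6 degrees), then the shift along the tool's x, y, z in units of 25 mm (1.0 is 25 mm), then the finger opening in mm, from 0 to 93. A call has exactly 10 rows; each row shifts and turns the commanded pose from where the row before left it, along the tool's axes as they then stand; what a row does not reach is not made up. A row lasts 1/10 s, in which the tool goes at most 50 mm and 8.59 degrees, less where a joint would pass 70% of its speed; a pose out of reach is approached as far as the arm can. A call is refused whole if a number of a shift passes 1 or a number of a turn 1, either way. A call with a gripper value outside its range is refused whole. The fingers move at their own pace and stop on an object; "force" is the grip in N (left out, the last holds). Time passes only in rows, so rows that do not move let the fingers close, or fill a call up. It gives the time, the measured TCP pose, the force, the opening and the grip force at its end, in the units of the state.
- read_state(): the state, without advancing time (a new reading comes with each control period).
- read_camera(name): name is "scene" or "top"; returns a dict with "frame" (420x560x3 uint8, red, green, blue), "z_map" (420x560 float32, m along the optical axis (not along the pixel's ray), 0 where there is no reading), "fx", "fy", "cx", "cy" (pixels), "rvec" (rotation vector, rad) and "tvec" (3), from world to camera coordinates, as OpenCV has them. Camera axes: x right, y down, z forward; pixel columns grow to the right and rows downward; lengths in m; the calibration is good to about 2 mm. A picture is of the moment at which its call begins.
- close_job(): hands the job in; it is judged then, once.
The state is a dict: "t": time; "q": joint angles; "dq": joint speeds; "joint_torque": joint torques, N m; "tool_pos": TCP position; "orientation": TCP orientation; "force": force on the tool from outside, world axes, zero at the start; "wrist_torque": the same for the moment, N m; "opening": finger opening in m; "gripper_force": force on a finger pad.
Only numpy, scipy, OpenCV 4.12 (cv2) and the standard library are available. Lean on these libraries where they do the work, as an engineer would, in place of code of your own. Each camera call takes 0.05 s, during which the arm holds its last target. There are 200 camera calls.

TASK

With the gripper's fingers closed, sweep the three tea-light candles across the table into the blue three-sided guard, so that all three stand upright wholly inside its walls and mouth. Only push them along the table top, never pick them up or tip them over, and leave the thread spool, the leaf float, the stapler and the pliers where they are.

Things in the scene. Friction and masses are not known exactly. Their poses are not given: they have to be found in the camera images.
- candle0_center (a point): Centre (half-way up) of one of three identical loose tea-light candles: round bright aluminium cup 38 mm across, 17 mm high, orange wax top with a short dark wick (4 mm), about 16 g, standing upright on the table; it slides easily. Its own z axis is up, yaw means nothing.
- candle1_center (a point): Centre (half-way up) of one of three identical loose tea-light candles: round bright aluminium cup 38 mm across, 17 mm high, orange wax top with a short dark wick (4 mm), about 16 g, standing upright on the table; it slides easily. Its own z axis is up, yaw means nothing.
- candle2_center (a point): Centre (half-way up) of one of three identical loose tea-light candles: round bright aluminium cup 38 mm across, 17 mm high, orange wax top with a short dark wick (4 mm), about 16 g, standing upright on the table; it slides easily. Its own z axis is up, yaw means nothing.
- candle0: The same tea light as candle0_center, origin at the centre of its underside.
- candle1: The same tea light as candle1_center, origin at the centre of its underside.
- candle2: The same tea light as candle2_center, origin at the centre of its underside.
- guard: Blue three-sided guard fixed to the table: side walls and back wall 25 mm high, 6 mm thick, no floor, no front. Origin on the table at the middle of the enclosed area. Its +x points in, to the back wall: mouth at x = -60 mm, inner back face at x = +60 mm, inner side faces at y = -80 and +80 mm. The mouth faces the robot's right (world -y), give or take 15 degrees.
- spool: Upright spool of pink thread with white flanges, 36 mm across, 50 mm high, 50 g, loose, standing among the candles; origin at the centre of its underside. To be left alone.
- float: Half-made round float: cream foam disc 120 mm across with a crown of green and yellow leaf points, about 160 mm across in all and 62 mm high, loose, to the robot's right; origin at the centre of its underside. To be left alone.
- stapler: Red and black stapler lying on the table beyond the candles, 130 mm long (its x), 34 mm wide, 40 mm high, loose; origin at the centre of its underside. To be left alone.
- pliers: Pliers with blue handles lying flat on the robot's side of the guard, 163 mm long from x = -113 mm (handles, 68 mm wide over both) to x = +50 mm (jaw tips), 18 mm high, loose; origin on the table under the pivot. To be left alone.
There are look-alikes about, which are no part of the job. What is shaped like the candle1 but purple or white is not meant.

How it is judged:
By the outcome, as a careful person would: the job done as asked, in the order asked, and still so for the second after the job is handed in, with the robot touching nothing.
It also fails if it takes over 72 s, if anything falls off the work surface, if the arm or the gripper's body presses on something with over 40 N, if the wrist force passes 120 N, or if a joint passes its speed limit or range.

## Working session

There is one attempt and no reset: what is moved stays moved. The work goes in short steps, Python scripts to look and compute and a tool call to move; the robot and the scene stay as the last step left them, time stands still between calls to the robot, and variables do not carry over. Pictures are saved under pics/ and viewed, at most 10 in all, crops included, and the job is handed in when it is done.

Besides the shell and the picture viewer there is one more tool, called after "Request:" in YAML: its name, and indented under it one key for each argument. move_arm: Moves the arm, as the interface text tells. Its arguments: {"type":"object","properties":{"plan":{"type":"array","items":{"type":"array","items":{"type":"number"}}},"force":{"type":"number"}},"required":["plan"]}

```bash
mkdir -p pics
cat > h.py <<'E'
import numpy as np,cv2
from plant import *
def cam(n,save=None):
    c=read_camera(n)
    if save: cv2.imwrite('pics/'+save,cv2.cvtColor(c['frame'],cv2.COLOR_RGB2BGR))
    return c
def ray(c,u,v,z):
    R=cv2.Rodrigues(np.array(c['rvec'],float))[0];t=np.array(c['tvec'],float)
    o=-R.T@t;d=R.T@np.array([(u-c['cx'])/c['fx'],(v-c['cy'])/c['fy'],1.])
    return o+d*(z-o[2])/d[2]
E
python3 - <<'E'
from h import *
for n in('top','scene'):
    c=cam(n,n+'0.png'); R=cv2.Rodrigues(np.array(c['rvec'],float))[0]
    print(n,-R.T@np.array(c['tvec']))
s=read_state();print(s['tool_pos'],s['orientation'],s['opening'],tips_ahead)
print(cv2.Rodrigues(np.array(s['orientation']))[0].round(3))
E
```

```text
top [ 0.48918492 -0.08799219  1.33129871]
scene [ 1.06161028 -0.03919833  0.74317996]
[0.22333823 0.55636479 0.22871621] [-5.96057146e-01 -3.08409876e+00  2.44967554e-03] 0.09314659397346572 0.011
[[-0.928  0.373 -0.001]
 [ 0.373  0.928 -0.001]
 [ 0.    -0.002 -1.   ]]
```

View pics/top0.png

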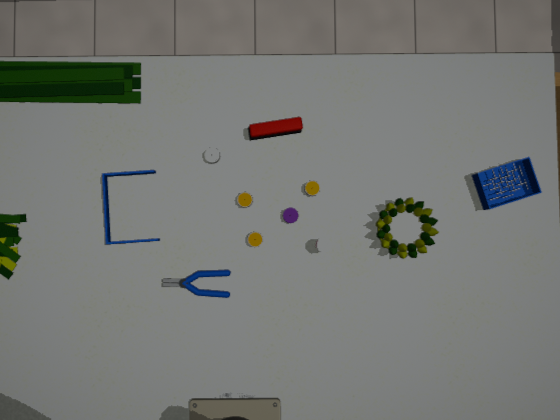

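View pics/scene0.png

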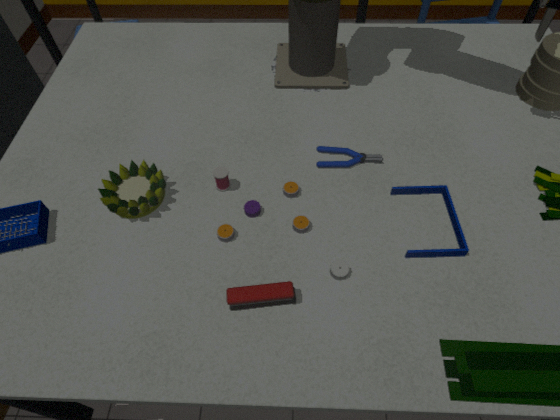

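The top view shows orange candles at about (245,200), (312,188) and (255,240). The purple look-alike is at (291,215), the white one at (212,155), the spool at (314,246), and the guard at x 103-160, y 170-243.

Run:
```python
from h import *
for n in('top','scene'):
    c=cam(n);hsv=cv2.cvtColor(c['frame'],cv2.COLOR_RGB2HSV)
    for nm,lo,hi,z in(('orange',(8,120,90),(24,255,255),.017),('purple',(125,80,40),(150,255,255),.017)):
        m=cv2.inRange(hsv,lo,hi);k,_,st,ce=cv2.connectedComponentsWithStats(m)
        for i in range(1,k):
            if 40<st[i,4]<300: print(n,nm,st[i,4],ce[i].round(1),ray(c,*ce[i],z).round(4))
    if n=='top':
        m=cv2.inRange(hsv,(100,120,50),(125,255,255))
        for q in cv2.findContours(m,0,2)[0]:
            if cv2.contourArea(q)>150:
                p=np.array([ray(c,*x[0],.0125)[:2] for x in q]);print('blue',p.min(0).round(3),p.max(0).round(3))
        for nm,u,v,z in(('g br',158,172,.025),('g bl',104.5,175,.025),('g fl',108,242,.025),('g fr',159.5,240,.025),('spool',313,246,.05),('white',212,155,.017),('stapL',250,138,.02),('stapR',302,122,.04),('floatL',366,228,.03)): print(nm,ray(c,u,v,z).round(3))
```

```text
top orange 57 [557.3  78.5] [ 0.8777 -0.7966  0.017 ]
top orange 151 [311.9 187.6] [ 0.6143 -0.1918  0.017 ]
top orange 153 [244.4 199.1] [ 0.5876 -0.0281  0.017 ]
top orange 151 [254.7 238.9] [ 0.491  -0.0524  0.017 ]
top purple 183 [290.1 215.1] [ 0.548  -0.1384  0.017 ]
blue [0.352 0.01 ] [0.417 0.124]
blue [0.484 0.179] [0.661 0.319]
blue [ 0.561 -0.747] [ 0.685 -0.595]
g br [0.654 0.18  0.025]
g bl [0.648 0.309 0.025]
g fl [0.486 0.299 0.025]
g fr [0.49  0.176 0.025]
spool [ 0.473 -0.19   0.05 ]
white [0.696 0.05  0.017]
stapL [ 0.736 -0.043  0.02 ]
stapR [ 0.77  -0.168  0.04 ]
floatL [ 0.515 -0.319  0.03 ]
scene orange 121 [290.6 187. ] [ 0.4904 -0.0504  0.017 ]
scene orange 151 [300.7 221.9] [ 0.5869 -0.0261  0.017 ]
scene orange 155 [224.8 230.6] [ 0.6135 -0.19    0.017 ]
scene purple 181 [251.8 207.2] [ 0.5503 -0.1364  0.017 ]
```

Request:
move_arm:
  plan:
    - [0, 0, 1, -1, 0, 0, 0]
    - [0, 0, 1, -1, 0, 0, 0]
    - [0, 0, 1, -1, 0, 0, 0]
    - [0, 0, 1, -1, 0, 0, 0]
    - [0, 0, 1, -1, 0, 0, 0]
    - [0, 0, 1, -1, 0, 0, 0]
    - [0, 0, 1, -1, 0, 0, 0]
    - [0, 0, 1, -1, 0, 0, 0]
    - [0, 0, 1, -1, 0, 0, 0]
    - [0, 0, 1, -1, 0, 0, 0]
  force: 20

```text
t: 1.2
tool_pos: [0.381, 0.3758, 0.2293]
orientation: [-2.064, -2.369, 0.001]
force: [-0.0, 0.3, 0.5]
opening: 0.018
gripper_force: 0.0
```

```bash
cat >> h.py <<'E'
def go(x,y,z,ang):
    s=read_state();R=cv2.Rodrigues(np.array(s['orientation'],float))[0];p=np.array(s['tool_pos'])
    a=np.degrees(np.arctan2(R[1,0],R[0,0]))
    c,sn=np.cos(np.radians(ang)),np.sin(np.radians(ang));T=np.array([[c,sn,0],[sn,-c,0],[0,0,-1]])
    d=np.array([x,y,z])-p
    rv=cv2.Rodrigues(R.T@T)[0].ravel()
    print('t',round(s['t'],2),'pos',p.round(4),'ang',a.round(2),'F',np.round(s['force'],1),'open',round(s['opening'],4))
    print('turn',(np.degrees(rv)/6).round(3),'shift(now axes)',(R.T@d/.025).round(2),'shift(target axes)',(T.T@d/.025).round(2))
E
python3 -c "
from h import *
go(.5885,-.078,.1,91.7)"
```

```text
t 1.2 pos [0.381  0.3758 0.2293] ang 97.86 F [-0.   0.3  0.5] open 0.018
turn [-0.003  0.003  1.027] shift(now axes) [-19.12   5.74   5.18] shift(target axes) [-18.39   7.76   5.17]
```

Request:
move_arm:
  plan:
    - [0, 0, 1, -1, 0.4, 0, 0]
    - [0, 0, 0, -1, 0.4, 0, 0]
    - [0, 0, 0, -1, 0.4, 0, 0]
    - [0, 0, 0, -1, 0.4, 0, 0]
    - [0, 0, 0, -1, 0.4, 0, 0]
    - [0, 0, 0, -1, 0.4, 0, 0]
    - [0, 0, 0, -1, 0.4, 0, 0]
    - [0, 0, 0, -1, 0.4, 0, 0]
    - [0, 0, 0, -1, 0.4, 0, 0]
    - [0, 0, 0, -1, 0.4, 0, 0]

```text
t: 2.2
tool_pos: [0.4925, 0.131, 0.2295]
orientation: [-2.18, -2.262, 0.0]
force: [-0.0, 0.8, 0.2]
opening: 0.0006
gripper_force: 0.0
```

```bash
python3 -c "
from h import *
go(.5885,-.078,.06,91.7)"
```

```text
t 2.2 pos [0.4925 0.131  0.2295] ang 92.13 F [-0.   0.8  0.2] open 0.0006
turn [-0.001  0.     0.071] shift(now axes) [-8.5   3.53  6.78] shift(target axes) [-8.47  3.59  6.78]
```

Request:
move_arm:
  plan:
    - [0, 0, 0.07, -1, 0.4, 0.6, 0]
    - [0, 0, 0, -1, 0.4, 0.6, 0]
    - [0, 0, 0, -1, 0.4, 0.7, 0]
    - [0, 0, 0, -1, 0.4, 0.8, 0]
    - [0, 0, 0, -1, 0.4, 0.8, 0]
    - [0, 0, 0, -1, 0.4, 0.8, 0]
    - [0, 0, 0, -1, 0.4, 0.8, 0]
    - [0, 0, 0, -0.8, 0.4, 0.8, 0]
    - [0, 0, 0, -0.4, 0.2, 0.6, 0]
    - [0, 0, 0, 0, 0, 0, 0]

```text
t: 3.2
tool_pos: [0.5818, -0.0712, 0.0642]
orientation: [-2.187, -2.249, 0.004]
force: [-0.9, 1.2, -0.3]
opening: 0.0005
gripper_force: 0.0
```

```bash
python3 -c "
from h import *
go(.5885,-.078,.016,91.7)"
```

```text
t 3.2 pos [ 0.5818 -0.0712  0.0642] ang 91.6 F [-0.9  1.2 -0.3] open 0.0005
turn [-0.044 -0.008 -0.016] shift(now axes) [-0.28  0.27  1.93] shift(target axes) [-0.28  0.26  1.93]
```

Request:
move_arm:
  plan:
    - [0, 0, 0, -0.1, 0.1, 0.3, 0]
    - [0, 0, 0, -0.1, 0.1, 0.4, 0]
    - [0, 0, 0, -0.1, 0.1, 0.4, 0]
    - [0, 0, 0, 0, 0, 0.4, 0]
    - [0, 0, 0, 0, 0, 0.3, 0]
    - [0, 0, 0, 0, 0, 0.1, 0]
    - [0, 0, 0, 0, 0, 0, 0]
    - [0, 0, 0, 0.1, 0, 0, 0]
    - [0, 0, 0, 0.2, 0, 0, 0]
    - [0, 0, 0, 0.2, 0, 0, 0]

```text
t: 4.2
tool_pos: [0.5913, -0.0646, 0.0202]
orientation: [2.188, 2.254, 0.001]
force: [-0.3, 0.1, 0.2]
opening: 0.0004
gripper_force: 0.0
```

```bash
python3 -c "
from h import *
go(.579,.2485,.016,91.7)"
```

```text
t 4.2 pos [ 0.5913 -0.0646  0.0202] ang 91.7 F [-0.3  0.1  0.2] open 0.0004
turn [ 0.008  0.001 -0.001] shift(now axes) [12.53 -0.12  0.17] shift(target axes) [12.53 -0.12  0.17]
```

Request:
move_arm:
  plan:
    - [0, 0, 0, 0.1, -0.15, 0.1, 0]
    - [0, 0, 0, 0.2, 0, 0.05, 0]
    - [0, 0, 0, 0.3, 0, 0, 0]
    - [0, 0, 0, 0.4, 0, 0, 0]
    - [0, 0, 0, 0.5, 0, 0, 0]
    - [0, 0, 0, 0.5, 0, 0, 0]
    - [0, 0, 0, 0.5, 0, 0, 0]
    - [0, 0, 0, 0.5, 0, 0, 0]
    - [0, 0, 0, 0.5, 0, 0, 0]
    - [0, 0, 0, 0.5, 0, 0, 0]

```text
t: 5.2
tool_pos: [0.5842, 0.036, 0.0159]
orientation: [2.188, 2.254, 0.0]
force: [-0.8, -0.4, -0.2]
opening: 0.0003
gripper_force: 0.1
```

```bash
cat >> h.py <<'E'
def candles(n='scene',save=None):
    c=cam(n,save);hsv=cv2.cvtColor(c['frame'],cv2.COLOR_RGB2HSV)
    k,_,st,ce=cv2.connectedComponentsWithStats(cv2.inRange(hsv,(8,120,70),(24,255,255)))
    for i in range(1,k):
        if 15<st[i,4]<300: print(n,st[i,4],ce[i].round(),ray(c,*ce[i],.017).round(4))
E
python3 -c "
from h import *
candles()
go(.579,.2485,.016,91.7)"
```

```text
scene 163 [64.  1.] [-0.3499 -0.8953  0.017 ]
scene 83 [349.   2.] [-0.351   0.1391  0.017 ]
scene 37 [372.   2.] [-0.3512  0.221   0.017 ]
scene 75 [412.   2.] [-0.3528  0.3589  0.017 ]
scene 271 [464.   2.] [-0.3522  0.5426  0.017 ]
scene 133 [517.   2.] [-0.3546  0.7258  0.017 ]
scene 86 [551.   2.] [-0.354   0.8424  0.017 ]
scene 124 [291. 187.] [ 0.4904 -0.0504  0.017 ]
scene 158 [225. 231.] [ 0.6136 -0.1901  0.017 ]
t 5.25 pos [0.584  0.0377 0.0159] ang 91.75 F [-0.2  0.8  0.4] open 0.0001
turn [ 0.    -0.008  0.009] shift(now axes) [8.44 0.06 0.  ] shift(target axes) [ 8.44  0.05 -0.  ]
```

Request:
move_arm:
  plan:
    - [0, 0, 0, 0.4, 0, 0, 0]
    - [0, 0, 0, 0.5, 0, 0, 0]
    - [0, 0, 0, 0.5, 0, 0, 0]
    - [0, 0, 0, 0.5, 0, 0, 0]
    - [0, 0, 0, 0.5, 0, 0, 0]
    - [0, 0, 0, 0.5, 0, 0, 0]
    - [0, 0, 0, 0.5, 0, 0, 0]
    - [0, 0, 0, 0.5, 0, 0, 0]
    - [0, 0, 0, 0.5, 0, 0, 0]
    - [0, 0, 0, 0.5, 0, 0, 0]

```text
t: 6.25
tool_pos: [0.5805, 0.1583, 0.0159]
orientation: [-2.188, -2.254, 0.0]
force: [0.4, 0.2, -0.2]
opening: 0.0004
gripper_force: 0.0
```

```bash
python3 -c "
from h import *
candles('top','t1.png')
cam('scene','s1.png')
go(.579,.2485,.016,91.7)"
```

```text
top 61 [557.  79.] [ 0.876  -0.7966  0.017 ]
top 28 [558. 126.] [ 0.7593 -0.7944  0.017 ]
top 150 [312. 188.] [ 0.6142 -0.1917  0.017 ]
top 151 [255. 239.] [ 0.491  -0.0524  0.017 ]
t 6.35 pos [0.5804 0.159  0.0159] ang 91.79 F [-0.5 -0.1 -0.8] open 0.0006
turn [ 0.001 -0.004  0.015] shift(now axes) [ 3.58  0.05 -0.  ] shift(target axes) [ 3.58  0.05 -0.  ]
```

View pics/s1.png

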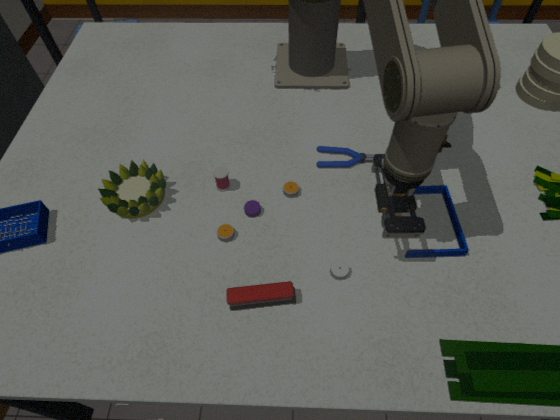

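The first candle is hidden under the gripper at the guard's mouth, around pixel (405,215). Nothing else has moved, so I'll keep pushing.

Request:
move_arm:
  plan:
    - [0, 0, 0, 0.3, 0, 0, 0]
    - [0, 0, 0, 0.4, 0, 0, 0]
    - [0, 0, 0, 0.4, 0, 0, 0]
    - [0, 0, 0, 0.4, 0, 0, 0]
    - [0, 0, 0, 0.4, 0, 0, 0]
    - [0, 0, 0, 0.4, 0, 0, 0]
    - [0, 0, 0, 0.4, 0, 0, 0]
    - [0, 0, 0, 0.4, 0, 0, 0]
    - [0, 0, 0, 0.3, 0, 0, 0]
    - [0, 0, 0, 0.1, 0, 0, 0]

```text
t: 7.35
tool_pos: [0.5778, 0.2457, 0.0159]
orientation: [-2.187, -2.255, -0.0]
force: [0.4, 0.4, -0.4]
opening: 0.0
gripper_force: 0.1
```

Request:
move_arm:
  plan:
    - [0, 0, 0, 0, 0, 0, 0]
    - [0, 0, 0, -0.5, 0, 0, 0]
    - [0, 0, 0, -0.5, 0, -0.5, 0]
    - [0, 0, 0, -0.5, 0, -1, 0]
    - [0, 0, 0, -1, 0, -1, 0]
    - [0, 0, 0, -1, 0, -1, 0]
    - [0, 0, 0, -1, 0, 0, 0]
    - [0, 0, 0, -1, 0, 0, 0]
    - [0, 0, 0, -1, 0, 0, 0]
    - [0, 0, 0, -1, 0, 0, 0]

```text
t: 8.35
tool_pos: [0.5835, 0.0547, 0.1046]
orientation: [2.189, 2.252, 0.001]
force: [-0.0, -0.0, -0.1]
opening: 0.0002
gripper_force: 0.0
```

```bash
python3 -c "
from h import *
candles();candles('top')
go(.614,-.236,.1,89.2)"
```

```text
scene 158 [64.  1.] [-0.3502 -0.8941  0.017 ]
scene 246 [466.   2.] [-0.353   0.5507  0.017 ]
scene 126 [517.   2.] [-0.3548  0.7266  0.017 ]
scene 86 [551.   2.] [-0.354   0.8424  0.017 ]
scene 124 [291. 187.] [ 0.4904 -0.0504  0.017 ]
scene 161 [439. 221.] [0.577  0.2744 0.017 ]
scene 156 [225. 231.] [ 0.6134 -0.1901  0.017 ]
top 69 [557.  80.] [ 0.873  -0.7968  0.017 ]
top 44 [558. 124.] [ 0.7651 -0.7945  0.017 ]
top 31 [558. 145.] [ 0.7142 -0.7937  0.017 ]
top 151 [312. 188.] [ 0.6143 -0.1918  0.017 ]
top 157 [120. 204.] [0.5774 0.2722 0.017 ]
top 150 [255. 239.] [ 0.491  -0.0523  0.017 ]
t 8.45 pos [0.5836 0.053  0.1045] ang 91.47 F [-0.5  0.4  0.1] open 0.0006
turn [0.008 0.011 0.378] shift(now axes) [-11.59   0.92   0.19] shift(target axes) [-11.54   1.38   0.18]
```

Request:
move_arm:
  plan:
    - [0, 0, 0.38, -1, 0.2, 0, 0]
    - [0, 0, 0, -1, 0.2, 0, 0]
    - [0, 0, 0, -1, 0.2, 0, 0]
    - [0, 0, 0, -1, 0.2, 0, 0]
    - [0, 0, 0, -1, 0.2, 0, 0]
    - [0, 0, 0, -1, 0.2, 0, 0]
    - [0, 0, 0, -1, 0.2, 0, 0]
    - [0, 0, 0, -1, 0, 0, 0]
    - [0, 0, 0, -1, 0, 0, 0]
    - [0, 0, 0, -1, 0, 0, 0]

```text
t: 9.45
tool_pos: [0.6167, -0.1942, 0.1042]
orientation: [2.233, 2.209, 0.0]
force: [-0.4, 0.5, 0.0]
opening: 0.0007
gripper_force: 0.0
```

Request:
move_arm:
  plan:
    - [0, 0, 0, -1, 0, 0, 0]
    - [0, 0, 0, -0.4, 0, 0, 0]
    - [0, 0, 0, 0, 0, 0.5, 0]
    - [0, 0, 0, 0, 0, 0.6, 0]
    - [0, 0, 0, 0, 0, 0.6, 0]
    - [0, 0, 0, 0, 0, 0.6, 0]
    - [0, 0, 0, 0, 0, 0.4, 0]
    - [0, 0, 0, 0, 0, 0.2, 0]
    - [0, 0, 0, 0, 0, 0, 0]
    - [0, 0, 0, 0, 0, 0, 0]

```text
t: 10.45
tool_pos: [0.6171, -0.2279, 0.0314]
orientation: [2.232, 2.21, 0.0]
force: [-0.0, -0.9, 0.3]
opening: 0.0003
gripper_force: 0.0
```

```bash
python3 -c "
from h import *
go(.614,-.236,.016,89.2)
go(.62,.2115,.016,89.2)"
```

```text
t 10.45 pos [ 0.6171 -0.2279  0.0314] ang 89.43 F [-0.  -0.9  0.3] open 0.0003
turn [0.006 0.003 0.039] shift(now axes) [-0.32 -0.12  0.62] shift(target axes) [-0.33 -0.12  0.62]
t 10.45 pos [ 0.6171 -0.2279  0.0314] ang 89.43 F [-0.  -0.9  0.3] open 0.0003
turn [0.006 0.003 0.039] shift(now axes) [17.58 -0.06  0.61] shift(target axes) [17.58 -0.13  0.62]
```

Request:
move_arm:
  plan:
    - [0, 0, 0, 0, -0.1, 0.3, 0]
    - [0, 0, 0, 0, 0, 0.3, 0]
    - [0, 0, 0, 0, 0, 0, 0]
    - [0, 0, 0, 0.2, 0, 0, 0]
    - [0, 0, 0, 0.3, 0, 0, 0]
    - [0, 0, 0, 0.4, 0, 0, 0]
    - [0, 0, 0, 0.5, 0, 0, 0]
    - [0, 0, 0, 0.5, 0, 0, 0]
    - [0, 0, 0, 0.5, 0, 0, 0]
    - [0, 0, 0, 0.5, 0, 0, 0]

```text
t: 11.45
tool_pos: [0.6149, -0.1539, 0.016]
orientation: [2.232, 2.211, 0.0]
force: [1.0, -0.6, 0.3]
opening: 0.0003
gripper_force: 0.1
```

Request:
move_arm:
  plan:
    - [0, 0, 0, 0.5, 0, 0, 0]
    - [0, 0, 0, 0.5, 0, 0, 0]
    - [0, 0, 0, 0.5, 0, 0, 0]
    - [0, 0, 0, 0.5, 0, 0, 0]
    - [0, 0, 0, 0.5, 0, 0, 0]
    - [0, 0, 0, 0.5, 0, 0, 0]
    - [0, 0, 0, 0.5, 0, 0, 0]
    - [0, 0, 0, 0.5, 0, 0, 0]
    - [0, 0, 0, 0.5, 0, 0, 0]
    - [0, 0, 0, 0.5, 0, 0, 0]

```text
t: 12.45
tool_pos: [0.6161, -0.0293, 0.0159]
orientation: [-2.233, -2.21, 0.0]
force: [-0.9, -0.5, 0.5]
opening: 0.0001
gripper_force: 0.1
```

```bash
python3 -c "
from h import *
candles()
go(.618,.2115,.016,89.2)"
```

```text
scene 163 [64.  1.] [-0.3498 -0.8949  0.017 ]
scene 244 [394.   2.] [-0.3523  0.297   0.017 ]
scene 274 [463.   2.] [-0.3521  0.5395  0.017 ]
scene 135 [516.   2.] [-0.3545  0.7242  0.017 ]
scene 84 [551.   2.] [-0.3539  0.8428  0.017 ]
scene 160 [439. 221.] [0.5771 0.2744 0.017 ]
t 12.5 pos [ 0.6161 -0.0274  0.0158] ang 89.47 F [-0.2  0.2 -0.4] open 0.0006
turn [-0.002 -0.009  0.046] shift(now axes) [ 9.56 -0.01  0.  ] shift(target axes) [ 9.56 -0.06 -0.01]
```

Request:
move_arm:
  plan:
    - [0, 0, 0, 0.4, 0, 0, 0]
    - [0, 0, 0, 0.5, 0, 0, 0]
    - [0, 0, 0, 0.5, 0, 0, 0]
    - [0, 0, 0, 0.5, 0, 0, 0]
    - [0, 0, 0, 0.5, 0, 0, 0]
    - [0, 0, 0, 0.5, 0, 0, 0]
    - [0, 0, 0, 0.5, 0, 0, 0]
    - [0, 0, 0, 0.5, 0, 0, 0]
    - [0, 0, 0, 0.5, 0, 0, 0]
    - [0, 0, 0, 0.5, 0, 0, 0]

```text
t: 13.5
tool_pos: [0.6173, 0.0933, 0.0159]
orientation: [-2.233, -2.21, 0.0]
force: [-0.2, 0.3, -0.5]
opening: 0.0007
gripper_force: 0.0
```

Request:
move_arm:
  plan:
    - [0, 0, 0, 0.5, 0, 0, 0]
    - [0, 0, 0, 0.5, 0, 0, 0]
    - [0, 0, 0, 0.5, 0, 0, 0]
    - [0, 0, 0, 0.5, 0, 0, 0]
    - [0, 0, 0, 0.5, 0, 0, 0]
    - [0, 0, 0, 0.5, 0, 0, 0]
    - [0, 0, 0, 0.5, 0, 0, 0]
    - [0, 0, 0, 0.4, 0, 0, 0]
    - [0, 0, 0, 0.3, 0, 0, 0]
    - [0, 0, 0, 0.2, 0, 0, 0]

```text
t: 14.5
tool_pos: [0.6184, 0.2029, 0.0159]
orientation: [2.232, 2.211, -0.0]
force: [0.6, -0.8, 0.4]
opening: 0.0004
gripper_force: 0.1
```

Request:
move_arm:
  plan:
    - [0, 0, 0, 0.1, 0, 0, 0]
    - [0, 0, 0, 0, 0, 0, 0]
    - [0, 0, 0, -0.5, 0, 0, 0]
    - [0, 0, 0, -0.5, 0, -0.5, 0]
    - [0, 0, 0, -0.5, 0, -1, 0]
    - [0, 0, 0, -1, 0, -1, 0]
    - [0, 0, 0, -1, 0, -1, 0]
    - [0, 0, 0, -1, -0.5, 0, 0]
    - [0, 0, 0, -1, -0.5, 0, 0]
    - [0, 0, 0, -1, -0.5, 0, 0]

```text
t: 15.5
tool_pos: [0.5791, 0.04, 0.1048]
orientation: [2.233, 2.208, 0.001]
force: [0.3, -1.2, 0.1]
opening: 0.0004
gripper_force: 0.0
```

```bash
python3 -c "
from h import *
candles()
go(.484,-.094,.1,80.8)"
```

```text
scene 157 [64.  1.] [-0.3502 -0.895   0.017 ]
scene 266 [464.   2.] [-0.3523  0.5419  0.017 ]
scene 119 [517.   2.] [-0.3553  0.7278  0.017 ]
scene 85 [551.   2.] [-0.3542  0.8428  0.017 ]
scene 124 [291. 187.] [ 0.4904 -0.0504  0.017 ]
scene 162 [439. 221.] [0.5771 0.2742 0.017 ]
scene 171 [423. 237.] [0.6186 0.2337 0.017 ]
t 15.55 pos [0.5774 0.0367 0.1042] ang 89.28 F [ 3.3 -1.4 -1.2] open 0.0007
turn [-0.004  0.023  1.414] shift(now axes) [-5.28 -3.67  0.18] shift(target axes) [-5.76 -2.85  0.17]
```

Request:
move_arm:
  plan:
    - [0, 0, 0.7, -0.7, -0.4, 0, 0]
    - [0, 0, 0.7, -0.7, -0.4, 0, 0]
    - [0, 0, 0, -0.7, -0.4, 0, 0]
    - [0, 0, 0, -0.7, -0.4, 0, 0]
    - [0, 0, 0, -0.7, -0.4, 0, 0]
    - [0, 0, 0, -0.7, -0.4, 0, 0]
    - [0, 0, 0, -0.7, -0.2, 0, 0]
    - [0, 0, 0, -0.6, 0, 0, 0]
    - [0, 0, 0, -0.2, 0, 0, 0]
    - [0, 0, 0, 0, 0, 0, 0]

```text
t: 16.55
tool_pos: [0.4968, -0.0916, 0.1039]
orientation: [2.39, 2.038, 0.001]
force: [0.1, 0.7, 0.0]
opening: 0.0007
gripper_force: 0.0
```

```bash
python3 -c "
from h import *
go(.484,-.094,.016,80.8)"
```

```text
t 16.55 pos [ 0.4968 -0.0916  0.1039] ang 80.92 F [0.1 0.7 0. ] open 0.0007
turn [0.008 0.001 0.02 ] shift(now axes) [-0.17 -0.49  3.51] shift(target axes) [-0.18 -0.49  3.52]
```

Request:
move_arm:
  plan:
    - [0, 0, 0, 0, -0.2, 0.4, 0]
    - [0, 0, 0, 0, -0.2, 0.5, 0]
    - [0, 0, 0, 0, -0.1, 0.6, 0]
    - [0, 0, 0, 0, 0, 0.6, 0]
    - [0, 0, 0, 0, 0, 0.6, 0]
    - [0, 0, 0, 0, 0, 0.4, 0]
    - [0, 0, 0, 0, 0, 0.3, 0]
    - [0, 0, 0, 0, 0, 0.1, 0]
    - [0, 0, 0, 0, 0, 0, 0]
    - [0, 0, 0, 0, 0, 0, 0]

```text
t: 17.55
tool_pos: [0.4847, -0.0887, 0.0164]
orientation: [2.388, 2.04, 0.001]
force: [-0.2, -0.8, 0.0]
opening: 0.0002
gripper_force: 0.0
```

```bash
python3 -c "
from h import *
go(.4845,-.094,.016,80.8)
go(.531,.2085,.016,80.8)"
```

```text
t 17.55 pos [ 0.4847 -0.0887  0.0164] ang 81.03 F [-0.2 -0.8  0. ] open 0.0002
turn [0.009 0.001 0.038] shift(now axes) [-0.21  0.02  0.02] shift(target axes) [-0.21  0.03  0.02]
t 17.55 pos [ 0.4847 -0.0887  0.0164] ang 81.03 F [-0.2 -0.8  0. ] open 0.0002
turn [0.009 0.001 0.038] shift(now axes) [12.03 -0.02  0.02] shift(target axes) [12.03 -0.07  0.02]
```

Request:
move_arm:
  plan:
    - [0, 0, 0, 0.1, 0, 0, 0]
    - [0, 0, 0, 0.2, 0, 0, 0]
    - [0, 0, 0, 0.3, 0, 0, 0]
    - [0, 0, 0, 0.4, 0, 0, 0]
    - [0, 0, 0, 0.5, 0, 0, 0]
    - [0, 0, 0, 0.5, 0, 0, 0]
    - [0, 0, 0, 0.5, 0, 0, 0]
    - [0, 0, 0, 0.5, 0, 0, 0]
    - [0, 0, 0, 0.5, 0, 0, 0]
    - [0, 0, 0, 0.5, 0, 0, 0]

```text
t: 18.55
tool_pos: [0.4999, 0.0113, 0.0159]
orientation: [-2.388, -2.041, 0.0]
force: [0.4, -1.1, 0.7]
opening: 0.0003
gripper_force: 0.1
```

Request:
move_arm:
  plan:
    - [0, 0, 0, 0.5, 0, 0, 0]
    - [0, 0, 0, 0.5, 0, 0, 0]
    - [0, 0, 0, 0.5, 0, 0, 0]
    - [0, 0, 0, 0.5, 0, 0, 0]
    - [0, 0, 0, 0.5, 0, 0, 0]
    - [0, 0, 0, 0.5, 0, 0, 0]
    - [0, 0, 0, 0.5, 0, 0, 0]
    - [0, 0, 0, 0.5, 0, 0, 0]
    - [0, 0, 0, 0.5, 0, 0, 0]
    - [0, 0, 0, 0.4, 0, 0, 0]

```text
t: 19.55
tool_pos: [0.519, 0.1323, 0.0159]
orientation: [-2.388, -2.041, -0.0]
force: [0.9, -0.9, 0.1]
opening: 0.0004
gripper_force: 0.1
```

```bash
python3 -c "
from h import *
candles()
go(.531,.2085,.016,80.8)"
```

```text
scene 150 [64.  1.] [-0.3507 -0.8964  0.017 ]
scene 39 [346.   2.] [-0.3526  0.1271  0.017 ]
scene 121 [398.   2.] [-0.354   0.3111  0.017 ]
scene 146 [476.   2.] [-0.3545  0.5825  0.017 ]
scene 113 [518.   2.] [-0.3563  0.7288  0.017 ]
scene 76 [551.   2.] [-0.3556  0.8432  0.017 ]
scene 163 [439. 221.] [0.5768 0.2744 0.017 ]
scene 172 [423. 237.] [0.6187 0.2336 0.017 ]
t 19.6 pos [0.5193 0.1333 0.016 ] ang 81.06 F [-1.1  0.9  0.5] open 0.0005
turn [ 0.003 -0.008  0.043] shift(now axes) [ 3.04 -0.    0.  ] shift(target axes) [ 3.04 -0.02  0.  ]
```

Request:
move_arm:
  plan:
    - [0, 0, 0, 0.3, 0, 0, 0]
    - [0, 0, 0, 0.4, 0, 0, 0]
    - [0, 0, 0, 0.4, 0, 0, 0]
    - [0, 0, 0, 0.4, 0, 0, 0]
    - [0, 0, 0, 0.4, 0, 0, 0]
    - [0, 0, 0, 0.4, 0, 0, 0]
    - [0, 0, 0, 0.4, 0, 0, 0]
    - [0, 0, 0, 0.2, 0, 0, 0]
    - [0, 0, 0, 0.1, 0, 0, 0]
    - [0, 0, 0, 0, 0, 0, 0]

```text
t: 20.6
tool_pos: [0.5306, 0.2055, 0.0159]
orientation: [2.388, 2.041, -0.0]
force: [0.0, 0.8, 0.7]
opening: 0.0005
gripper_force: 0.0
```

Request:
move_arm:
  plan:
    - [0, 0, 0, -0.5, 0, 0, 0]
    - [0, 0, 0, -0.5, 0, -0.5, 0]
    - [0, 0, 0, -0.5, 0, -1, 0]
    - [0, 0, 0, -1, 0, -1, 0]
    - [0, 0, 0, -1, 0, -1, 0]
    - [0, 0, 0, -1, 0, -1, 0]
    - [0, 0, 0, -1, 0, 0, 0]
    - [0, 0, 0, -1, 0, 0, 0]
    - [0, 0, 0, -1, 0, 0, 0]
    - [0, 0, 0, -0.5, 0, 0, 0]

```text
t: 21.6
tool_pos: [0.4986, 0.0051, 0.1283]
orientation: [2.39, 2.038, -0.001]
force: [0.3, 0.6, -0.3]
opening: 0.0008
gripper_force: 0.0
```

```bash
python3 -c "
from h import *
candles();candles('top','t9.png')
cam('scene','s9.png')"
```

```text
scene 133 [63.  1.] [-0.351  -0.9006  0.017 ]
scene 115 [395.   2.] [-0.3542  0.3018  0.017 ]
scene 18 [417.   1.] [-0.3568  0.3778  0.017 ]
scene 233 [464.   2.] [-0.3539  0.544   0.017 ]
scene 76 [521.   2.] [-0.3565  0.7398  0.017 ]
scene 80 [551.   2.] [-0.355  0.843  0.017]
scene 150 [417. 205.] [0.5349 0.2344 0.017 ]
scene 164 [439. 221.] [0.5771 0.2742 0.017 ]
scene 167 [423. 237.] [0.6185 0.2339 0.017 ]
top 58 [557.  79.] [ 0.876  -0.7969  0.017 ]
top 23 [558. 127.] [ 0.7589 -0.7941  0.017 ]
top 149 [137. 187.] [0.6192 0.2322 0.017 ]
top 155 [120. 204.] [0.5774 0.2724 0.017 ]
top 156 [137. 221.] [0.5356 0.2326 0.017 ]
```

View pics/s9.png

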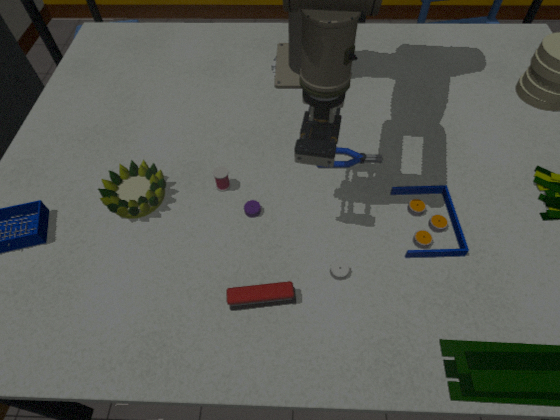

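View pics/t9.png

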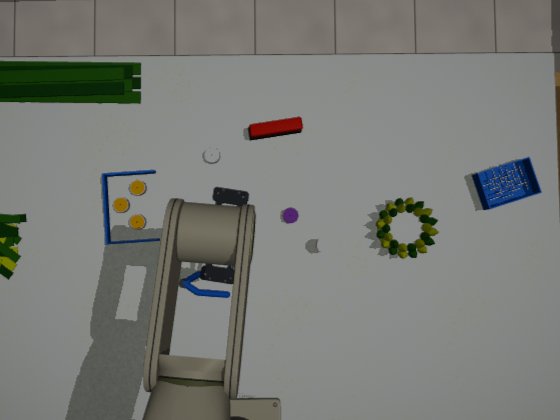

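In the scene view, all three candles stand upright inside the guard at (417,205), (439,221) and (423,237). The spool, float, stapler and look-alikes haven't moved, and the visible part of the pliers hasn't either. The arm is raised and clear.

```bash
python3 -c "
from h import *
print(close_job())"
```

```text
the job is handed in; nothing more can be done
None
```

All three tea-light candles stand upright inside the blue guard, the other objects look unmoved in the final pictures, and the job was handed in at about 22 s.

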